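# Tuck the capsule caddy's flap shut

## Robot

A 6-joint arm with a two-finger parallel gripper is mounted at the origin on a cart in front of the work surface, level with it; the furniture and walls round the work are solid. World frame = base frame: x ahead of the robot, y to its left, z up, the work surface at z = 0. Lengths are in m, angles in rad, forces in N, time in s.
With the tool pointing down it reaches from about 0.4 to 0.825 m from the base axis. Payload 7 kg.
Tool frame: the origin (TCP) lies between the finger pads; the fingertips stand 8 mm ahead of it and the grasp point (between the pads) lies 11 mm behind it (arm.finger_overhang is the distance from the TCP to the fingertips, in m); z points along the fingers, y is the line along which they close (so a half turn about z gives the same grasp; the last joint's range is limited). The gripper opens to 88 mm and grips with 3 to 60 N. Pads are 19 mm wide; open, the fingers measure 130 mm over their backs; the gripper's body (78 mm by 193 mm) begins 47 mm behind the grasp point.
Start: joints at [1.429, 0.359, 0.012, 0, -1.224, -0.288], TCP at [0.281, 0.614, 0.235] pointing down, gripper open.
Joint ranges: [-3.07, 3.07], [-1.43, 2.12], [-1.02, 1.25], [-3.03, 1.67], [-3.05, -0], [-3.03, 3.03]. Speed limits (rad/s): [2.39, 2.39, 3.01, 3.14, 3.14, 3.14].

## Interface

Orientations are given as [roll, pitch, yaw] about the fixed x, y, z axes, in that order (R = Rz(yaw) Ry(pitch) Rx(roll)).
In Python, from station import arm gives the robot as it stands.
- The arm moves only by the tool move_arm, never from a script. Its argument "rows" is text: rows parted by semicolons, each of 7 numbers parted by spaces: the turn, a rotation vector about the tool's x, y, z in degrees, then the shift along the tool's x, y, z in m, then the finger opening in m, from 0 to 0.0876. A call has 1 to 8 rows; each row shifts and turns the commanded pose from where the row before left it, along the tool's axes as they then stand; what a row does not reach is not made up. A row lasts 1/8 s, in which the tool goes at most 62.5 mm and 10.7 degrees, less where a joint would pass 70% of its speed; a pose out of reach is approached as far as the arm can. A call is refused whole if a number of a shift passes 0.0625 or a number of a turn 10.7, either way. A call with a gripper value outside its range is refused whole. The fingers move at their own pace and stop on an object; "squeeze" is the grip in N (left out, the last holds). Time passes only in rows, so rows that do not move let the fingers close. It gives the time, the measured TCP pose, the force, the opening and the grip force at its end, in the units of the state.
- arm.get_state(): the state, without advancing time (a new reading comes with each control period).
- arm.grab_frame(name): name is "scene" or "top"; returns (picture, depth): 420x560x3 uint8, blue, green, red; 420x560 float32, m along the optical axis (not along the pixel's ray), 0 where there is no reading.
- arm.camera_model(name): a dict with "mtx" (3x3 intrinsics, pixels), "camera_from_world" (4x4, takes a point from world to camera coordinates). Camera axes: x right, y down, z forward; pixel columns grow to the right and rows downward; lengths in m; the calibration is good to about 2 mm. A picture is of the moment at which its call begins. camera_model takes no time and is no camera call.
- arm.job_done(): hands the job in; it is judged then, once.
The state is a dict: "t": time; "q": joint angles; "qd": joint speeds; "joint_efforts": joint torques, N m; "eef_pos": TCP position; "ee_rot": TCP orientation; "force": force on the tool from outside, world axes, zero at the start; "moment": the same for the moment, N m; "width": finger opening in m; "gripper_force": force on a finger pad.
Only numpy, scipy, OpenCV 4.12 (cv2) and the standard library are available. Lean on these libraries where they do the work, as an engineer would, in place of code of your own. Each camera call takes 0.05 s, during which the arm holds its last target. There are 200 camera calls.

## Task

Close the wooden box of coffee capsules: with the fingertips, fold its springy hinged flap down over the box, then, keeping it pressed down, push it forward until its edge is tucked fully beneath the steel lip, and let go, so that the lip holds it shut. Nothing is to be gripped or lifted: work gently, leave the box standing where it is, and do not disturb the tin, the spice jar or the cup.

Things in the scene. Friction and masses are not known exactly. Their poses are not given: they have to be found in the camera images.
- caddy: Loose, heavy (1 to 2 kg) open-topped light-wood box on rubber feet, 150 (x) x 124 (y) mm, walls 8 mm thick and 63 mm high, with four white coffee capsules inside. Origin: centre of its underside, on the worktop; z up; its x axis points from the hinge end to the lip end, roughly away from the robot.
- hinge (a point): Middle of the flap's hinge pin at the start, x = -60, y = 0, z = 60 mm in the box's frame (moves with the box; the pin itself shifts to +x with the slide). The pin runs along the box's y axis between two wooden cheeks 73 mm high, inner faces 108 mm apart, from x = -75 to -19 mm. Axes as the box's.
- flap (a joint): Hinge of the flap (rad): 0 = flat and level over the box, 1.57 = upright, starts between 1.2 and 1.75. A spring lifts it when it is let go untucked (to about 1 rad; about 0.1 N m when flat); pressed, it can sink to -0.08, a few mm below level. At 0 to -0.05 it passes freely beneath the lip; tucked and let go it rests up against the lip at about 0.02.
- flap_slide (a joint): Slide of the flap with its hinge pin along the box's x axis (m): 0 (start) = back, the edge of the flat flap at x = 40 mm in the box's frame, 3 mm short of the lip's flared edge; 0.024 = fully forward (stop), its edge 13 mm beneath the plate. Stiff: about 3 N to move, stays where it is left.
- flap_edge (a point): Middle of the flap's free edge, on the outer face (the upper face when flat). The flap is a light-wood board 100 mm wide and 5 mm thick that reaches 100 mm from the hinge pin, the pin at mid-thickness; when flat its upper face is 62.5 mm above the worktop.
- ridge_foot (a point): Foot of the flap's thumb ridge on the outer face, mid-width, 58 mm from the hinge pin. The ridge is 80 mm wide and stands 9 mm above the face; its steep side faces the hinge, and from its top it slopes down towards the free edge. Push against the steep side, towards the lip. The flat face between the hinge and the ridge is free for a fingertip.
- lip_edge (a point): Middle of the underside of the steel lip plate at its edge, 65 mm above the worktop (moves with the box). The plate is 112 mm wide and 3 mm thick and overhangs the opening from the front wall; beyond this point its edge is flared upwards, towards the hinge, to a height of 71.5 mm and x = 43 mm in the box's frame.
- tin: Loose food tin, 57 mm across and 72 mm high, standing; origin at the centre of its underside. Leave alone.
- spice_jar: Loose spice jar with a red cap, 45 mm across and 106 mm high, standing; origin at the centre of its underside. Leave alone.
- espresso_cup: Loose white espresso cup, 62 x 90 mm with its handle, 55 mm high, standing; origin at the centre of its underside. Leave alone.

How it is judged:
On the way, in this order (a step that is already met when the one before it is completed fails the run):
1. the flap is folded down over the box (value of joint flap below 0.2 rad), for 0.1 s.
2. its edge is beneath the lip (value of joint flap_slide above 0.016 m and value of joint flap below 0.06 rad), for 0.2 s.
At the end, for the whole second after the job is handed in: The flap lies flat (hinge below 0.06 rad) and pushed forward by more than 16 mm of its 24 mm, its edge held beneath the lip, everything at rest, the box level and the bystanders upright (all of step 2 and velocity of joint flap between -0.1 and 0.1 rad/s and linear speed of caddy below 0.02 m/s and angle between caddy's own z axis and vertical below 0.05 rad and angle between each of tin, spice_jar, espresso_cup's own z axis and vertical below 0.1 rad); the robot touches nothing.
It fails at once if the box is lifted (15 mm) or tipped (0.15 rad) (height (world z) of caddy above 0.015 m or angle between caddy's own z axis and vertical above 0.15 rad).
It fails at once if the box is shoved more than 30 mm from its place (distance of caddy from where it was at the start of the episode above 0.03 m).
It fails at once if the flap is pinched or pushed hard (over 30 N) (contact force between the fingers and flap above 30 N).
It fails at once if the tin, spice jar or cup is moved by more than 15 mm (distance of any of tin, spice_jar, espresso_cup from where it was at the start of the episode above 0.015 m).
It also fails if it takes over 38 s, if anything falls off the work surface, if the arm or the gripper's body presses on something with over 40 N, if the wrist force passes 120 N, or if a joint passes its speed limit or range.

## Working session

There is one attempt and no reset: what is moved stays moved. The work goes in short steps, Python scripts to look and compute and a tool call to move; the robot and the scene stay as the last step left them, time stands still between calls to the robot, and variables do not carry over. Pictures are saved under pics/ and viewed, at most 10 in all, crops included, and the job is handed in when it is done.

Besides the shell and the picture viewer there is one more tool, called after "Call:" in YAML: its name, and indented under it one key for each argument. move_arm: Moves the arm, as the interface text tells. Its arguments: {"type":"object","properties":{"rows":{"type":"string"},"squeeze":{"type":"number"}},"required":["rows"]}

```bash
mkdir -p pics; python3 - <<'E'
from station import arm
import cv2,numpy as np
for n in("scene","top"):
    p,d=arm.grab_frame(n); cv2.imwrite(f"pics/{n}0.png",p); np.save(f"pics/{n}0.npy",d)
    m=arm.camera_model(n); print(n,m["mtx"].tolist(),np.linalg.inv(m["camera_from_world"]).round(3).tolist())
print(arm.get_state())
E
```

```text
scene [[385.0679658159804, 0.0, 271.18689005975415], [0.0, 385.0679658159804, 206.68510990247697], [0.0, 0.0, 1.0]] [[0.863, -0.266, 0.429, 0.195], [-0.505, -0.465, 0.727, -0.729], [0.006, -0.844, -0.536, 0.646], [0.0, 0.0, 0.0, 1.0]]
top [[466.0520134634975, 0.0, 280.5801000212127], [0.0, 466.0520134634975, 199.8706443692452], [0.0, 0.0, 1.0]] [[0.028, -0.98, 0.197, 0.392], [-0.999, -0.031, -0.008, 0.065], [0.014, -0.197, -0.98, 1.319], [0.0, 0.0, 0.0, 1.0]]
{'t': 0.1, 'q': array([ 1.42912517e+00,  3.59334424e-01,  1.11618313e-02, -3.07951081e-04,
       -1.22413537e+00, -2.88129513e-01]), 'qd': array([ 0.00070523, -0.000895  ,  0.00102108, -0.00036677, -0.00217357,
       -0.00090945]), 'joint_efforts': array([-1.36247138e-03, -5.84164488e+01,  2.93751079e+01,  7.01552555e+00,
        1.02153546e-02, -5.36985181e-05]), 'eef_pos': array([0.28109292, 0.61321066, 0.23370904]), 'ee_rot': array([ 3.14006106e+00, -1.52009333e-04, -4.29905406e-01]), 'force': array([-0.0692008 , -0.10012334,  0.31064805]), 'moment': array([ 0.01316769,  0.02714831, -0.07137799]), 'gripper_force': 0.0, 'width': 0.08738785821119421}
```

View pics/scene0.png

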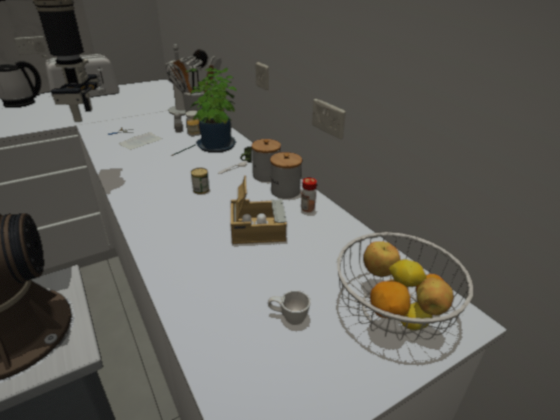

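View pics/top0.png

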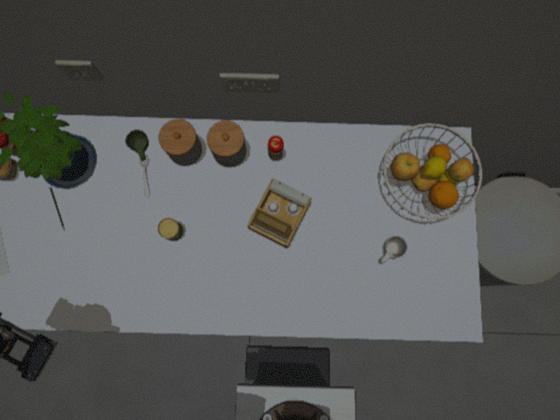

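The top view shows the box near (280,212), with its lip at the upper right, the flap upright at about (270,223), the tin at (170,229), the red-capped jar at (276,145) and the cup at (395,246). I'll enlarge the box.

```bash
python3 - <<'E'
import cv2
p=cv2.imread("pics/top0.png")[170:255,235:325]; p=cv2.convertScaleAbs(p,alpha=1.6)
cv2.imwrite("pics/topc.png",cv2.resize(p,None,fx=7,fy=7,interpolation=cv2.INTER_CUBIC))
p=cv2.imread("pics/scene0.png")[170:250,215:325]; p=cv2.convertScaleAbs(p,alpha=1.6)
cv2.imwrite("pics/scenec.png",cv2.resize(p,None,fx=7,fy=7,interpolation=cv2.INTER_CUBIC))
E
```

```text
(no output)
```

View pics/topc.png

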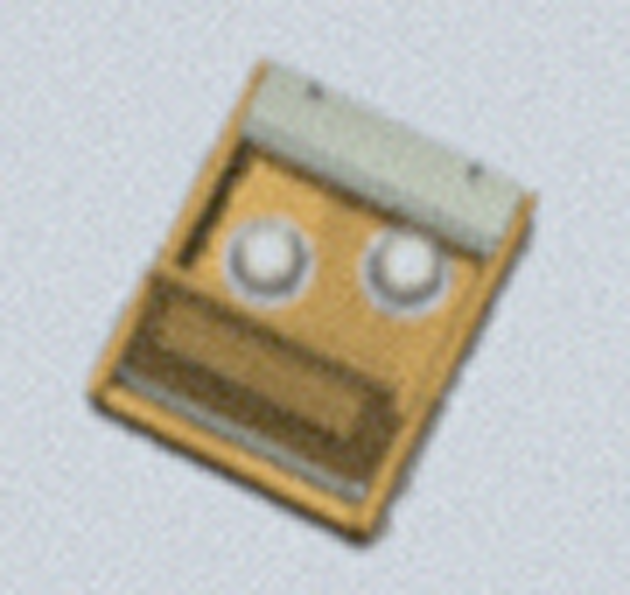

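View pics/scenec.png

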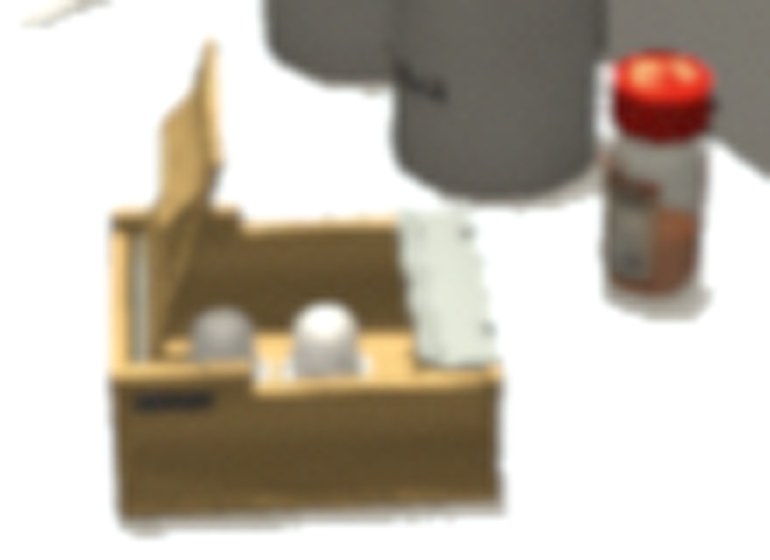

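```bash
cat > h.py <<'E'
import numpy as np
from station import arm
def cloud(n,d):
    m=arm.camera_model(n);K=m["mtx"];T=np.linalg.inv(m["camera_from_world"])
    v,u=np.indices(d.shape);c=np.stack([(u-K[0,2])/K[0,0]*d,(v-K[1,2])/K[1,1]*d,d],-1)
    return c@T[:3,:3].T+T[:3,3]
def ray(n,u,v,z):
    m=arm.camera_model(n);T=np.linalg.inv(m["camera_from_world"])
    r=T[:3,:3]@np.linalg.solve(m["mtx"],[u,v,1]);return T[:3,3]+r*(z-T[2,3])/r[2]
E
python3 - <<'E'
from h import *
import cv2
cs=[((262,62),.065),((532,197),.065),((366,525),.073),((92,386),.073)]
P=[]
for (x,y),z in cs:
    P.append(ray("top",(x+.5)/7-.5+235,(y+.5)/7-.5+170,z)[:2])
P=np.array(P);print(P.round(4)); e=lambda a,b:np.linalg.norm(P[a]-P[b])
print("sides",e(0,1),e(2,3),e(1,2),e(0,3)); ax=(P[0]+P[1]-P[2]-P[3]);ay=P[0]+P[3]-P[1]-P[2]
print("yaw",np.arctan2(ax[1],ax[0]),np.arctan2(-ay[0],ay[1]),"c",P.mean(0))
for n in("top","scene"):
    C=cloud(n,np.load(f"pics/{n}0.npy")).reshape(-1,3)
    C=C[(np.abs(C[:,0]-P.mean(0)[0])<.11)&(np.abs(C[:,1]-P.mean(0)[1])<.1)&(C[:,2]<.19)]
    A=C[(C[:,2]>.045)&(C[:,2]<.085)]
    print(n,len(A),cv2.minAreaRect(A[:,:2].astype(np.float32)),"table z",np.median(C[C[:,2]<.02,2]))
    yaw=np.arctan2(ax[1],ax[0]);R=np.array([[np.cos(yaw),np.sin(yaw)],[-np.sin(yaw),np.cos(yaw)]])
    F=C[C[:,2]>.08]; L=(F[:,:2]-P.mean(0))@R.T
    for z in np.arange(.08,.18,.01):
        s=(F[:,2]>=z)&(F[:,2]<z+.01)
        if s.sum(): print(round(z+.005,3),s.sum(),np.median(L[s,0]).round(4),L[s,1].min().round(3),L[s,1].max().round(3))
E
```

```text
[[ 0.7036  0.0802]
 [ 0.6525 -0.0276]
 [ 0.5207  0.0345]
 [ 0.5711  0.1414]]
sides 0.11932409007323194 0.11820535838264822 0.1456279361608871 0.14597321964017115
yaw -0.4367245513848893 -0.442040759225065 c [0.61199222 0.05712738]
top 1107 ((0.6125311255455017, 0.05764426290988922), (0.1243458166718483, 0.1511719971895218), 64.5363540649414) table z 0.0004659450066339943
0.085 60 -0.0541 -0.048 0.049
0.095 51 -0.0513 -0.047 0.05
0.105 9 -0.0479 -0.049 0.049
0.115 18 -0.0469 -0.047 0.05
0.125 102 -0.0486 -0.048 0.048
0.135 137 -0.041 -0.049 0.05
0.145 74 -0.0352 -0.048 0.05
0.155 101 -0.031 -0.049 0.05
0.165 1 -0.0338 0.047 0.047
scene 1071 ((0.61359703540802, 0.05581366643309593), (0.13028137385845184, 0.14931905269622803), 64.41709899902344) table z 0.0005256943594740271
0.085 31 -0.053 -0.052 0.047
0.095 17 -0.0503 -0.05 0.0
0.105 16 -0.0454 -0.051 -0.017
0.115 12 -0.0423 -0.05 -0.038
0.125 51 -0.0464 -0.051 0.038
0.135 68 -0.0388 -0.049 0.04
0.145 27 -0.0335 -0.052 0.048
0.155 46 -0.0291 -0.049 0.052
```

The cloud gives the box centre as (0.6125, 0.0573) with yaw −0.444, and the flap at about 1.28 rad. The tool is already almost aligned with the box axes. First I move across with the fingers closing, and stop behind the flap.

Call:
move_arm:
  rows: "0 0 0.8 0.028 0.0225 0 0;0 0 0 0.028 0.0225 0 0;0 0 0 0.028 0.0225 0 0;0 0 0 0.028 0.0225 0 0;0 0 0 0.028 0.0225 0 0;0 0 0 0.028 0.0225 0 0;0 0 0 0.028 0.0225 0 0;0 0 0 0.028 0.0225 0 0"
  squeeze: 5

```text
t: 1.1
eef_pos: [0.407, 0.3538, 0.2343]
ee_rot: [3.141, 0.0, -0.444]
force: [0.3, 0.2, -0.2]
width: 0.0133
gripper_force: 0.0
```

Call:
move_arm:
  rows: "0 0 0 0.028 0.0225 0 0;0 0 0 0.028 0.0225 0 0;0 0 0 0.028 0.0225 0 0;0 0 0 0.028 0.0225 0 0;0 0 0 0.028 0.0225 0 0;0 0 0 0.028 0.0225 0 0;0 0 0 0.028 0.0225 0 0;0 0 0 0.028 0.0225 0 0"

```text
t: 2.1
eef_pos: [0.5319, 0.0951, 0.2343]
ee_rot: [3.141, 0.0, -0.444]
force: [0.4, 1.0, 0.5]
width: 0.0007
gripper_force: 0.0
```

```bash
cat >> h.py <<'E'
def bf():
    s=arm.get_state();p=s["eef_pos"];y=-.444;c,n=np.cos(y),np.sin(y);d=p[:2]-[.6125,.0573]
    R=np.array([[c,n],[-n,c]])
    print("t",round(s["t"],2),"box xy",(R@d*1000).round(1),"tip z",round((p[2]-.008)*1000,1),"rot",s["ee_rot"].round(3),"F box",(R@s["force"][:2]).round(1),s["force"][2].round(1),"w",round(s["width"],4))
E
python3 -c "from h import *; bf()"
```

```text
t 2.1 box xy [-89.   -0.4] tip z 226.3 rot [ 3.141  0.    -0.444] F box [-0.1  1.1] 0.5 w 0.0007
```

Call:
move_arm:
  rows: "0 0 0 0 0 0.021 0;0 0 0 0 0 0.021 0;0 0 0 0 0 0.021 0;0 0 0 0 0 0.021 0;0 0 0 0 0 0.021 0;0 0 0 0 0 0.021 0;0 0 0 0.01 0 0 0;0 0 0 0.01 0 0 0"

```text
t: 3.1
eef_pos: [0.551, 0.0876, 0.1093]
ee_rot: [-3.141, -0.001, -0.443]
force: [0.4, -0.7, 0.2]
width: 0.0006
gripper_force: 0.0
```

Call:
move_arm:
  rows: "0 0 0 0.005 0 0.001 0;0 0 0 0.005 0 0.001 0;0 0 0 0.005 0 0.002 0;0 0 0 0.005 0 0.002 0;0 0 0 0.005 0 0.003 0"

```text
t: 3.72
eef_pos: [0.5724, 0.0769, 0.0993]
ee_rot: [3.141, 0.0, -0.444]
force: [-2.3, 0.8, 0.1]
width: 0.0007
gripper_force: 0.8
```

```bash
python3 - <<'E'
from h import *
import cv2
bf()
p,_=arm.grab_frame("scene")
p=cv2.convertScaleAbs(p[140:250,190:340],alpha=1.5)
cv2.imwrite("pics/s1.png",cv2.resize(p,None,fx=5,fy=5,interpolation=cv2.INTER_CUBIC))
E
```

```text
t 3.73 box xy [-44.6   0.5] tip z 91.3 rot [ 3.141  0.    -0.444] F box [-2.4 -0.2] 0.1 w 0.0007
```

View pics/s1.png

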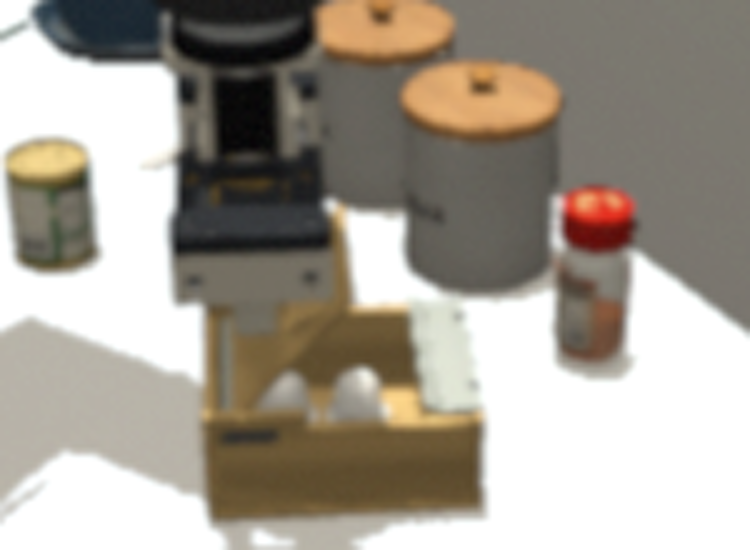

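The flap leans forward against the fingertips, its edge at about (345,250) in the crop, with roughly 2.4 N on the tool. I'll keep folding down.

Call:
move_arm:
  rows: "0 0 0 0.003 0 0.003 0;0 0 0 0.003 0 0.0035 0;0 0 0 0.003 0 0.0035 0;0 0 0 0.002 0 0.0045 0;0 0 0 0.002 0 0.0045 0;0 0 0 0.001 0 0.004 0;0 0 0 0.001 0 0.003 0;0 0 0 0 0 0.002 0"

```text
t: 4.78
eef_pos: [0.5861, 0.0706, 0.0715]
ee_rot: [-3.142, -0.0, -0.444]
force: [-1.5, 0.4, 3.5]
width: 0.0004
gripper_force: 1.5
```

```bash
python3 -c "from h import *; bf()"
```

```text
t 4.78 box xy [-29.6   0.6] tip z 63.5 rot [-3.142 -0.    -0.444] F box [-1.6 -0.3] 3.5 w 0.0004
```

Call:
move_arm:
  rows: "0 0 0 0 0 0.0015 0;0 0 0 0.002 0 0.001 0;0 0 0 0.004 0 0 0;0 0 0 0.004 0 0 0;0 0 0 0.004 0 0 0;0 0 0 0.002 0 0 0"

```text
t: 5.52
eef_pos: [0.6008, 0.0635, 0.0691]
ee_rot: [-3.141, -0.0, -0.444]
force: [-2.8, 1.1, 5.4]
width: 0.0007
gripper_force: 2.6
```

```bash
python3 - <<'E'
from h import *
import cv2
bf()
p,_=arm.grab_frame("scene")
p=cv2.convertScaleAbs(p[170:250,215:325],alpha=1.5)
cv2.imwrite("pics/s2.png",cv2.resize(p,None,fx=7,fy=7,interpolation=cv2.INTER_CUBIC))
E
```

```text
t 5.53 box xy [-13.2   0.6] tip z 61.1 rot [-3.141 -0.    -0.444] F box [-3.  -0.3] 5.4 w 0.0007
```

View pics/s2.png

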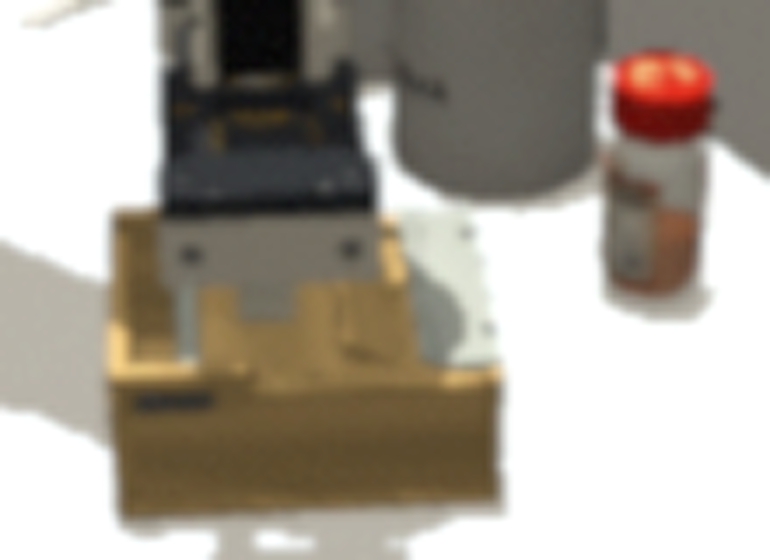

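The flap is flat and has already slid forward by friction (pin at crop x≈187, was ≈140), with its edge at the lip (≈410,320). I'll keep pushing, in small steps.

Call:
move_arm:
  rows: "0 0 0 0.003 0 0 0;0 0 0 0.003 0 0 0;0 0 0 0.002 0 0 0;0 0 0 0 0 0 0"

```text
t: 6.08
eef_pos: [0.6081, 0.0601, 0.0691]
ee_rot: [-3.141, -0.0, -0.444]
force: [-2.6, 1.8, 5.5]
width: -0.0002
gripper_force: 2.4
```

```bash
python3 - <<'E'
from h import *
import cv2
bf()
p,_=arm.grab_frame("scene")
p=cv2.convertScaleAbs(p[170:250,215:325],alpha=1.5)
cv2.imwrite("pics/s3.png",cv2.resize(p,None,fx=7,fy=7,interpolation=cv2.INTER_CUBIC))
E
```

```text
t 6.08 box xy [-5.2  0.7] tip z 61.1 rot [-3.141 -0.    -0.444] F box [-3.1  0.5] 5.5 w -0.0002
```

View pics/s3.png

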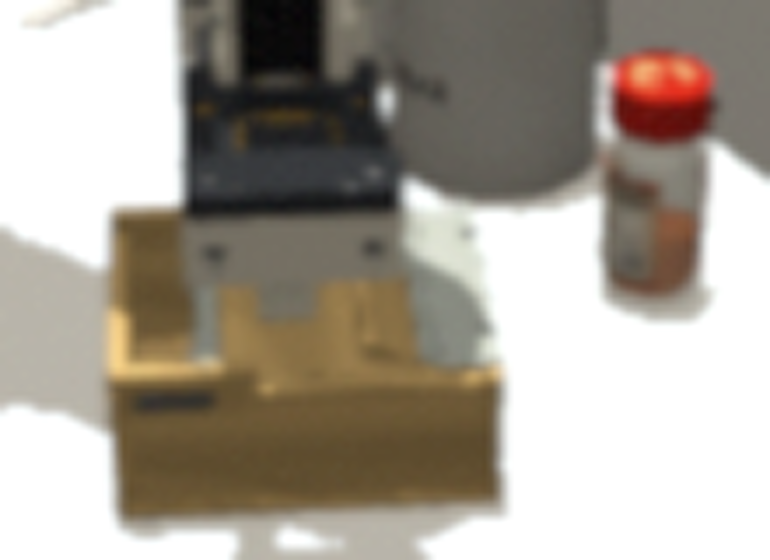

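The pin has moved on to crop x≈208, so the slide is near its stop. I'll push further until the force shows the stop or the ridge.

Call:
move_arm:
  rows: "0 0 0 0.003 0 0 0;0 0 0 0.003 0 0 0;0 0 0 0.003 0 0 0;0 0 0 0.003 0 0 0;0 0 0 0.002 0 0 0"

```text
t: 6.75
eef_pos: [0.6205, 0.0541, 0.0689]
ee_rot: [3.142, 0.0, -0.444]
force: [-1.2, 1.0, 2.7]
width: 0.0005
gripper_force: 1.0
```

```bash
python3 -c "from h import *; bf()"
```

```text
t 6.75 box xy [8.6 0.5] tip z 60.9 rot [ 3.142  0.    -0.444] F box [-1.5  0.4] 2.7 w 0.0005
```

Call:
move_arm:
  rows: "0 0 0 0.0015 0 0 0;0 0 0 0.0015 0 0 0"

```text
t: 7.0
eef_pos: [0.6229, 0.0529, 0.069]
ee_rot: [3.141, 0.0, -0.444]
force: [-3.7, 2.9, 2.4]
width: 0.0007
gripper_force: 2.7
```

```bash
python3 -c "from h import *; bf()"
```

```text
t 7.0 box xy [11.3  0.5] tip z 61.0 rot [ 3.141  0.    -0.444] F box [-4.6  1. ] 2.4 w 0.0007
```

Call:
move_arm:
  rows: "0 0 0 0.001 0 0 0;0 0 0 0.001 0 0 0;0 0 0 0 0 0 0"

```text
t: 7.38
eef_pos: [0.6231, 0.0527, 0.0684]
ee_rot: [3.141, 0.003, -0.444]
force: [-7.7, 5.4, 2.9]
width: 0.0003
gripper_force: 5.1
```

```bash
python3 -c "from h import *; bf()"
```

```text
t 7.38 box xy [11.5  0.3] tip z 60.4 rot [ 3.141e+00  3.000e-03 -4.440e-01] F box [-9.3  1.6] 2.9 w 0.0003
```

At the stop: 9 N and no further motion. I'll back off slightly, then lift straight up.

Call:
move_arm:
  rows: "0 0 0 -0.003 0 0 0;0 0 0 -0.001 0 -0.002 0;0 0 0 0 0 -0.005 0;0 0 0 0 0 -0.01 0;0 0 0 0 0 -0.02 0;0 0 0 0 0 -0.03 0;0 0 0 0 0 -0.03 0;0 0 0 0 0 0 0"

```text
t: 8.38
eef_pos: [0.6228, 0.0542, 0.1696]
ee_rot: [-3.138, -0.004, -0.444]
force: [-0.0, 0.4, -0.5]
width: 0.0004
gripper_force: 0.0
```

Call:
move_arm:
  rows: "0 0 0 -0.03 0 -0.02 0;0 0 0 -0.03 0 -0.02 0;0 0 0 -0.03 0 0 0;0 0 0 -0.03 0 0 0;0 0 0 0 0 0 0;0 0 0 0 0 0 0;0 0 0 0 0 0 0"

```text
t: 9.25
eef_pos: [0.5133, 0.1051, 0.2058]
ee_rot: [3.141, 0.0, -0.444]
force: [0.8, 0.3, 0.0]
width: 0.0006
gripper_force: 0.0
```

```bash
python3 - <<'E'
from h import *
import cv2
bf()
p,d=arm.grab_frame("scene")
p=cv2.convertScaleAbs(p[170:250,215:325],alpha=1.5)
cv2.imwrite("pics/s4.png",cv2.resize(p,None,fx=7,fy=7,interpolation=cv2.INTER_CUBIC))
E
```

```text
t 9.25 box xy [-110.1    0.5] tip z 197.8 rot [ 3.141  0.    -0.444] F box [0.6 0.6] 0.0 w 0.0006
```

View pics/s4.png

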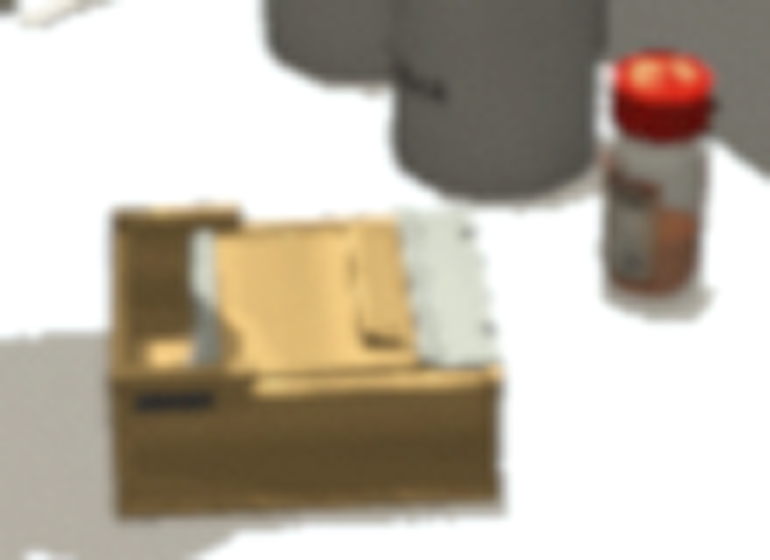

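The flap lies flat with its edge tucked under the lip (≈405,290), the box hasn't moved, and the gripper is clear. I'm handing the job in.

```bash
python3 -c "from station import arm; print(arm.job_done())"
```

```text
the job is handed in; nothing more can be done
None
```

The flap is folded flat, pushed to its stop and held beneath the steel lip, with the box where it stood and the gripper clear; I handed the job in at about 9 s, and no verdict came back.

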